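Uncover the lamp supply's terminals

ROBOT

A 6-joint arm with a two-finger parallel gripper is mounted at the origin on the work surface. World frame = base frame: x ahead of the robot, y to its left, z up, the work surface at z = 0. Lengths are in mm, angles in rad, forces in N, time in s.
With the tool pointing down it reaches from about 300 to 775 mm from the base axis. Payload 14.6 kg.
Tool frame: the origin (TCP) lies on the centre line of the jaws, within the pads' length; the fingertips stand 22 mm ahead of it and the grasp point (between the pads) lies 3 mm ahead of it (manip.tcp_to_tips is the distance from the TCP to the fingertips, in mm); z points along the fingers, y is the direction in which the jaws open and shut (so a half turn about z gives the same grasp; the last joint's range is limited). The gripper opens to 94 mm and grips with 3 to 60 N. Pads are 16 mm wide; open, the fingers measure 119 mm over their backs; the gripper's body (75 mm by 177 mm) begins 78 mm behind the grasp point.
Start: joints at [-1.382, 0.3, 1.521, -0, 1.321, -0.067], TCP at [139.154, -532.095, 227.446] pointing down, gripper open.
Joint ranges: [-3.03, 3.03], [-0.79, 2.21], [0.23, 2.52], [-1.04, 4.18], [0, 3.07], [-2.55, 2.55]. Speed limits (rad/s): [2.22, 2.22, 2.57, 3.14, 3.14, 3.14].

INTERFACE

Orientations are given as [roll, pitch, yaw] about the fixed x, y, z axes, in that order (R = Rz(yaw) Ry(pitch) Rx(roll)).
In Python, from cell import manip, vision, workorder gives the robot as it stands.
- The arm moves only by the tool carry_out, never from a script. Its argument "deltas" is a list of rows, each a list of 3 entries, a list of its own where there are three numbers: the shift along the tool's x, y, z in cm, then the turn about the tool's z in degrees, then the opening, from 0 (shut) to 1 (fully open). A call has 1 to 20 rows; each row shifts and turns the commanded pose from where the row before left it, along the tool's axes as they then stand; what a row does not reach is not made up. A row lasts 1/12 s, in which the tool goes at most 41.7 mm and 7.16 degrees, less where a joint would pass 70% of its speed; a pose out of reach is approached as far as the arm can. A call with a gripper value outside its range is refused whole. The fingers move at their own pace and stop on an object; "grip_force" is the grip in N (left out, the last holds). Time passes only in rows, so rows that do not move let the fingers close. It gives the time, the measured TCP pose, the force and the opening at its end, in the units of the state.
- manip.read_state(): the state, without advancing time (a new reading comes with each control period).
- vision.camera(name): name is "scene" or "side" or "wrist"; returns (picture, depth): 400x640x3 uint8, red, green, blue; 400x640 float32, mm along the optical axis (not along the pixel's ray), 0 where there is no reading.
- vision.calibration(name): a dict with "mtx" (3x3 intrinsics, pixels), "eye" and "orientation" of the camera in the world. Camera axes: x right, y down, z forward; pixel columns grow to the right and rows downward; lengths in mm; the calibration is good to about 2 mm. A picture is of the moment at which its call begins: read the wrist's pose just before it. calibration takes no time and is no camera call; for the wrist camera it gives the pose at the moment of the call.
- workorder.sign_off(): hands the job in, once; it reports no verdict.
The state is a dict: "clock": time; "joints": joint angles; "qd": joint speeds; "effort": joint torques, N m; "eef_pos": TCP position; "eef_rot": TCP orientation; "wrist_force": force on the tool from outside, world axes, zero at the start; "moment": the same for the moment, N m; "finger_gap": finger opening in mm.
Only numpy, scipy, OpenCV 4.12 (cv2) and the standard library are available. Lean on these libraries where they do the work, as an engineer would, in place of code of your own. Each camera call takes 0.05 s, during which the arm holds its last target.

TASK

Open the terminals of the lamp supply box with the yellow cover, using only the fingertips: press its red snap tab fully in, then push the freed yellow cover along its channel, off its seat, until it lies flat and wholly on the black rubber landing of that box. Do not lift the cover; leave the white-covered twin alone and shut, and disturb nothing else on the bench.

Things in the scene. Friction and masses are not known exactly. Their poses are not given: they have to be found in the camera images.
- supply_yellow: The job's lamp supply box: fixed grey housing 260 (x) x 124 (y) x 64 mm high. Origin: centre of its underside, on the table; z up; the cover slides to its own +x. A channel 92 mm wide (y), open above, runs along the top between side walls 61 mm high. In it lie, from -x to +x: free room, covered seat, red tab, landing, end stop.
- seat_yellow (a point): Centre of the seat, 50 mm up, at x = -50 mm in the box's frame, between two runners (tops 50 mm up, x = -130 to +24 mm, floor between them 38 mm up with brass terminals). Above, two lips 57 to 61 mm up (x = -130 to -20 mm, 72 mm clear between them) hold the cover's flanges down. From x = -130 to -87 mm the channel behind the cover is free for a fingertip.
- landing_yellow (a point): Centre of the top of the black rubber landing, 47 mm up, at x = +71 mm, y = 0 in the box's frame: 94 mm long (x = +24 to +118 mm), 92 mm wide, between the same side walls, with no lips above, ended by a stop 64 mm high at x = +118 mm. A cover wholly on it has its centre at x = +59 to +83 mm.
- cover_yellow: Yellow cover to push off, loose, 70 to 140 g: flange 70 (x) x 88 (y) x 4 mm with a cap 70 x 62 mm on it, 28 mm high in all, upright end faces. Origin: centre of its underside; axes as the box's. Starts on the runners, underside 50 mm up, centred 48 to 52 mm to -x of the box's centre, 1 to 5 mm short of the tab. It slides with about 1 N.
- snap_yellow (a joint): Travel (m) of the yellow-covered box's red snap tab: 0 = out (top 58 mm up, blocking the cover), growing as it is pressed straight down to 0.012 = fully in (top 46 mm up). It takes about 5 N, stays where it is left, and frees the cover from about 0.008 on. Starts between 0 and 0.0015.
- snap_yellow_top (a point): Centre of the top of that tab, a red square 30 x 30 mm, at x = +3 mm, y = 0 in the box's frame, just ahead (+x) of the yellow cover; it moves with the tab.
- supply_white: The twin, to be left alone: same shape and size as supply_yellow, but with a white cover. Fixed.
- cover_white: White cover of the twin, same shape and size as the yellow one, loose on its seat; origin at the centre of its underside. Leave it shut.
- snap_white (a joint): Travel (m) of the twin's red snap tab, as snap_yellow. Leave it alone.
- ring_gauge: Loose steel ring, 48 mm across, 18 mm high; origin under its centre. Bystander near the robot.
- plug_gauge: Loose upright steel plug gauge, 28 mm across, 78 mm high; origin under its centre. Bystander beyond the boxes.
- screwdriver: Loose screwdriver lying on the table, about 200 mm long; bystander on the right.
- lens_cleaner: Loose amber bottle, 48 mm across, 110 mm high; origin under its centre. Bystander on the left.
- cal_disc: Loose brass disc, 70 mm across, 10 mm high; origin under its centre. Bystander on the left.
- pin_jar: Loose clear jar with blue cap, 52 mm across, 65 mm high; origin under its centre. Bystander on the right.
Things that resemble listed ones, but are neither listed nor needed, are in the scene too. Of the things like the cover_yellow, leave any that is orange or turquoise; of the rest the larger one is meant.

How it is judged:
By the outcome, as a careful person would: the job done as asked, in the order asked, and still so for the second after the job is handed in, with the robot touching nothing.
It also fails if it takes over 43 s, if anything falls off the work surface, if the arm or the gripper's body presses on something with over 40 N, if the wrist force passes 120 N, or if a joint passes its speed limit or range.

## Working session

There is one attempt and no reset: what is moved stays moved. The work goes in short steps, Python scripts to look and compute and a tool call to move; the robot and the scene stay as the last step left them, time stands still between calls to the robot, and variables do not carry over. Pictures are saved under pics/ and viewed, and the job is handed in when it is done.

Besides the shell and the picture viewer there is one more tool, called after ">>>" by a JSON object that holds its "method" and its "body". carry_out: Moves the arm, as the interface text tells. Its arguments: {"type":"object","properties":{"deltas":{"type":"array","items":{"type":"array"}},"grip_force":{"type":"number"}},"required":["deltas"]}

```bash
ls; mkdir -p pics; python3 - <<'E'
from cell import manip, vision, workorder
import cv2,numpy as np
s=manip.read_state();print({k:np.round(v,3).tolist() for k,v in s.items()}, manip.tcp_to_tips)
for n in ["scene","side"]:
    p,d=vision.camera(n);c=vision.calibration(n);print(n,c)
    cv2.imwrite(f"pics/{n}0.png",p[:,:,::-1]);np.savez(f"{n}0.npz",p=p,d=d,**c)
E
```

```text
pics
{'clock': 0.0, 'joints': [-1.382, 0.3, 1.522, 0.0, 1.321, -0.067], 'qd': [-0.002, -0.001, 0.001, -0.001, -0.0, 0.002], 'effort': [0.002, -53.181, -35.274, 0.071, 0.024, -0.0], 'eef_pos': [139.114, -531.871, 226.898], 'eef_rot': [-3.14, -0.0, 0.256], 'wrist_force': [0.847, 0.237, 1.203], 'moment': [0.002, -0.002, 0.005], 'finger_gap': 93.649} 22.0
scene {'mtx': array([[512.65530945,   0.        , 323.26234838],
       [  0.        , 512.65530945, 188.90188425],
       [  0.        ,   0.        ,   1.        ]]), 'eye': array([1365.97814957,  460.31438132,  837.17320376]), 'orientation': array([-2.22292885e+00,  6.51806346e-04,  2.10250318e+00])}
side {'mtx': array([[429.36431111,   0.        , 324.49765374],
       [  0.        , 429.36431111, 195.62907272],
       [  0.        ,   0.        ,   1.        ]]), 'eye': array([ 236.23531383,  780.75622468, 1093.53084043]), 'orientation': array([-2.43593314, -0.00424793, -2.80610927])}
```

View pics/scene0.png

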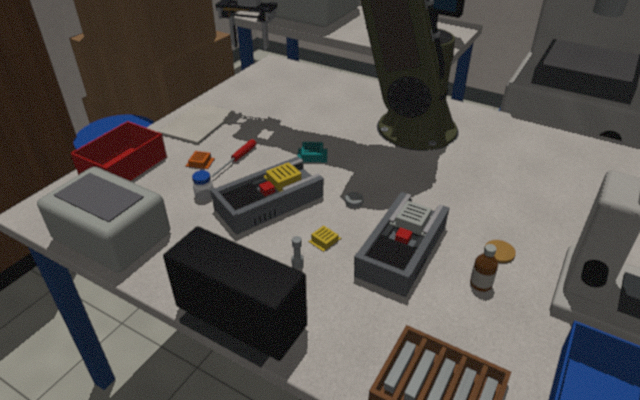

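View pics/side0.png

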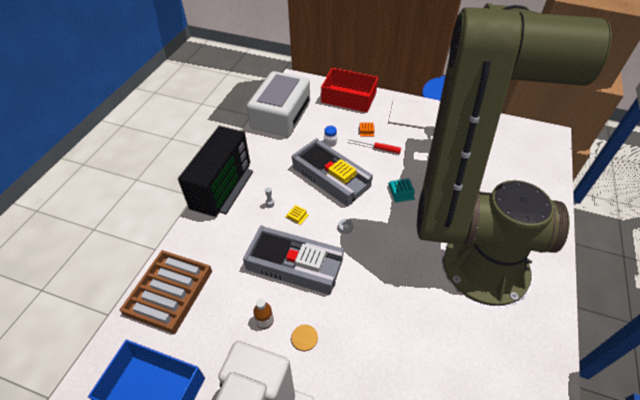

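Candidates in the scene view are the yellow cover in the box (285,175), a small loose yellow one (323,238), an orange one (200,159) and a turquoise one (312,153). The larger yellow one, seated in the grey box, fits the description. I'll confirm it in a crop and measure.

```bash
cat > h.py <<'E'
import numpy as np,cv2
from scipy.spatial.transform import Rotation as Ro
def RR(o): return Ro.from_euler('xyz',o).as_matrix()
def cast(c,uv,z):
    uv=np.atleast_2d(uv).astype(float);r=np.c_[uv,np.ones(len(uv))]@np.linalg.inv(c['mtx']).T@RR(c['orientation']).T
    return c['eye']+r*((z-c['eye'][2])/r[:,2])[:,None]
def pts(c,d):
    v,u=np.mgrid[:d.shape[0],:d.shape[1]]
    r=np.stack([u,v,np.ones_like(u)],-1)@np.linalg.inv(c['mtx']).T
    return (r*d[...,None])@RR(c['orientation']).T+c['eye']
def proj(c,P):
    q=(np.atleast_2d(P)-c['eye'])@RR(c['orientation']);q=q@c['mtx'].T;return q[:,:2]/q[:,2:]
def masks(p):
    h=cv2.cvtColor(p,cv2.COLOR_RGB2HSV);H,S,V=cv2.split(h)
    return dict(red=((H<6)|(H>174))&(S>150)&(V>80), yellow=(H>22)&(H<34)&(S>130)&(V>60))
E
python3 - <<'E'
from h import *
for n in ["scene","side"]:
    c=dict(np.load(f"{n}0.npz"));p=c['p'];P=pts(c,c['d'])
    for k,m in masks(p).items():
        N,l,st,ce=cv2.connectedComponentsWithStats(m.astype(np.uint8))
        for i in range(1,N):
            if st[i,4]>15: q=P[l==i];print(n,k,st[i],ce[i].round(1),np.median(q,0).round(1), q[:,2].max().round(1))
    x,y=(200,130) if n=="scene" else (280,125)
    cr=cv2.resize(p[y:y+110,x:x+140],None,fx=5,fy=5,interpolation=2)
    cv2.imwrite(f"pics/{n}0c.png",cr[:,:,::-1])
E
```

```text
scene red [ 71 133  91  36 410] [115.  154.4] [ 634.9 -646.    78.7] 837.2
scene red [233 139  23  19 142] [244.5 148. ] [ 397.  -376.9   25. ] 837.2
scene red [259 181  15  10  95] [266.  185.6] [ 548.3 -188.9   58.8] 62.9
scene red [396 228  16  12 132] [403.3 233.3] [537.6 181.3  58.2] 62.3
scene yellow [264 163  37  28 593] [282.7 175.1] [ 510.4 -162.    79. ] 837.2
scene yellow [309 226  31  25 435] [323.6 237.9] [605.2  11.9  20. ] 26.2
side red [ 321   67   58   45 1877] [348.8  88.8] [ 623.7 -670.3   42.6] 1093.5
side red [374 143  27  10 142] [387.3 147.6] [ 392.8 -375.8   21.5] 29.6
side red [324 161  10  10  46] [327.8 164.9] [ 558.2 -190.1   55.4] 63.4
side red [286 249  12  13 110] [291.3 254.9] [539.5 184.5  56.7] 61.7
side yellow [329 159  28  24 407] [342.4 170.9] [ 496.9 -158.5   77.5] 1093.5
side yellow [286 205  22  19 247] [297.1 214.2] [589.4  15.2  18.9] 1093.5
```

View pics/scene0c.png

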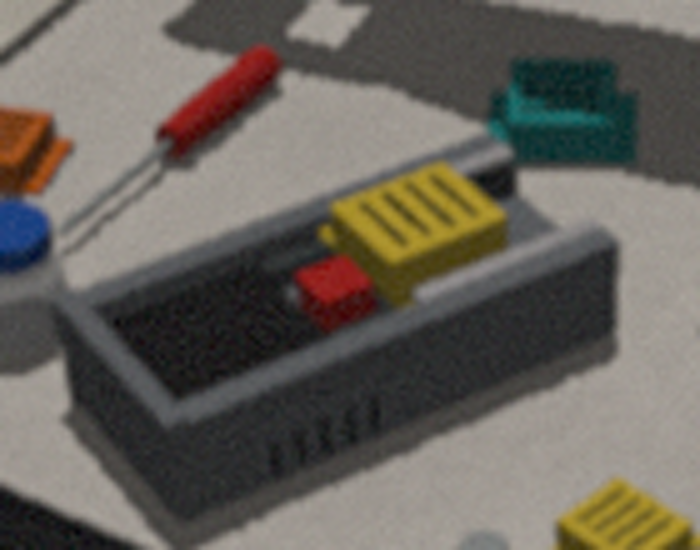

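View pics/side0c.png

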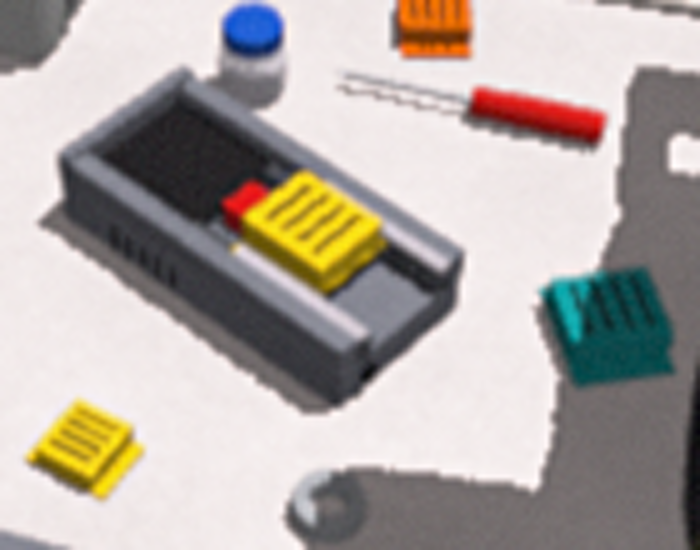

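The crop confirms it: the yellow cover with its red tab at scene (266,186) is in the grey box, and the loose yellow piece is smaller. Next I'll get the box pose from the top corners in both views.

```bash
python3 - <<'E'
from h import *
M=np.array([[130,-62],[130,62],[-130,62],[-130,-62]]);zz=[64,64,61,61]
img={'scene':[(212.4,190),(235,213.6),(322.4,176.4),(302,159.6)],'side':[(317,140),(292.4,156.6),(352,194),(372.4,176.6)]}
for n in img:
    c=dict(np.load(f"{n}0.npz"))
    W=np.array([cast(c,u,z)[0,:2] for u,z in zip(img[n],zz)])
    a=M-M.mean(0);b=W-W.mean(0)
    th=np.arctan2((a[:,0]*b[:,1]-a[:,1]*b[:,0]).sum(),(a*b).sum())
    R=np.array([[np.cos(th),-np.sin(th)],[np.sin(th),np.cos(th)]]);t=W.mean(0)-R@M.mean(0)
    print(n,W.round(1).tolist(),np.degrees(th),t.round(1),(W-M@R.T-t).round(1).tolist(),'tab',R@[3,0]+t)
    m=masks(c['p'])
c=dict(np.load("scene0.npz"))
print(cast(c,(266,184),58),cast(c,(282.7,173),78))
c=dict(np.load("side0.npz"));print(cast(c,(327.8,164),58),cast(c,(342.4,168),78))
E
```

```text
scene [[636.4, -288.2], [679.9, -183.2], [445.4, -84.3], [406.9, -171.0]] -24.682486489169573 [ 542.2 -181.7] [[2.0, 4.1], [-6.2, -3.6], [-4.5, -13.3], [8.7, 12.8]] tab [ 544.89913601 -182.92812998]
side [[631.1, -284.5], [681.8, -177.8], [441.7, -86.8], [400.3, -181.3]] -22.78202674516453 [ 538.8 -182.6] [[-3.5, 5.6], [-0.8, -2.0], [-1.2, -11.7], [5.5, 8.1]] tab [ 541.51863424 -183.73650872]
[[ 542.55830332 -193.1282131    58.        ]] [[ 504.04095841 -166.96448951   78.        ]]
[[ 558.27522247 -190.15909946   58.        ]] [[ 500.80267534 -169.96408406   78.        ]]
```

```bash
python3 - <<'E'
from h import *
from cell import manip, vision
s=manip.read_state();c=vision.calibration("wrist")
R=RR(s['eef_rot']);print(R.T@(c['eye']-s['eef_pos']),(R.T@RR(c['orientation'])).round(3),c['mtx'])
# target TCP for hover: 
d=R.T@(np.array([510,-165,255])-s['eef_pos']);print(d)
E
```

```text
[  65.63278294    0.53272364 -155.76085442] [[ 0.    -0.973 -0.229]
 [ 1.    -0.     0.001]
 [-0.001 -0.229  0.973]] [[340.5013599    0.         316.6568418 ]
 [  0.         340.5013599  196.09289713]
 [  0.           0.           1.        ]]
[ 451.64936874 -261.16135184  -27.76331539]
```

>>> {"method": "carry_out", "body": {"deltas": [[[2.26, -1.31, -0.14], 0, 0.3], [[2.26, -1.31, -0.14], 0, 0.3], [[2.26, -1.31, -0.14], 0, 0.3], [[2.26, -1.31, -0.14], 0, 0.3], [[2.26, -1.31, -0.14], 0, 0.3], [[2.26, -1.31, -0.14], 0, 0.3], [[2.26, -1.31, -0.14], 0, 0.3], [[2.26, -1.31, -0.14], 0, 0.3], [[2.26, -1.31, -0.14], 0, 0.3], [[2.26, -1.31, -0.14], 0, 0.3], [[2.26, -1.31, -0.14], 0, 0.3], [[2.26, -1.31, -0.14], 0, 0.3], [[2.26, -1.31, -0.14], 0, 0.3], [[2.26, -1.31, -0.14], 0, 0.3], [[2.26, -1.31, -0.14], 0, 0.3], [[2.26, -1.31, -0.14], 0, 0.3], [[2.26, -1.31, -0.14], 0, 0.3], [[2.26, -1.31, -0.14], 0, 0.3], [[2.26, -1.31, -0.14], 0, 0.3], [[2.26, -1.31, -0.14], 0, 0.3]]}}

```text
clock: 1.77
eef_pos: [510.8, -163.1, 255.2]
eef_rot: [-3.141, 0.0, 0.256]
wrist_force: [-0.2, 0.3, 0.0]
finger_gap: 28.5
```

>>> {"method": "carry_out", "body": {"deltas": [[[0, 0, 0], 6, 0], [[0, 0, 0], 6, 0], [[0, 0, 0], 6, 0], [[0, 0, 0], 6, 0], [[0, 0, 0], 6, 0], [[0, 0, 0], 6, 0], [[0, 0, 0], 2.5, 0], [[0, 0, 0], 0, 0], [[0, 0, 0], 0, 0]]}}

```text
clock: 2.52
eef_pos: [510.1, -164.2, 255.2]
eef_rot: [3.142, 0.0, -0.414]
wrist_force: [-0.4, 0.5, 0.3]
finger_gap: 0.4
```

```bash
python3 - <<'E'
from h import *
from cell import manip, vision
s=manip.read_state();c=vision.calibration("wrist")
p,d=vision.camera("wrist");print(s['eef_pos'],s['eef_rot'],s['finger_gap'],s['wrist_force'],s['clock'])
np.savez("w1.npz",p=p,d=d,**c);cv2.imwrite("pics/w1.png",p[:,:,::-1])
E
```

```text
[ 510.07234085 -164.22772178  255.20847126] [ 3.14157763e+00  4.94409206e-04 -4.14315339e-01] 0.4011818359902945 [-0.39281884  0.52141735  0.31657876] 2.5167
```

View pics/w1.png

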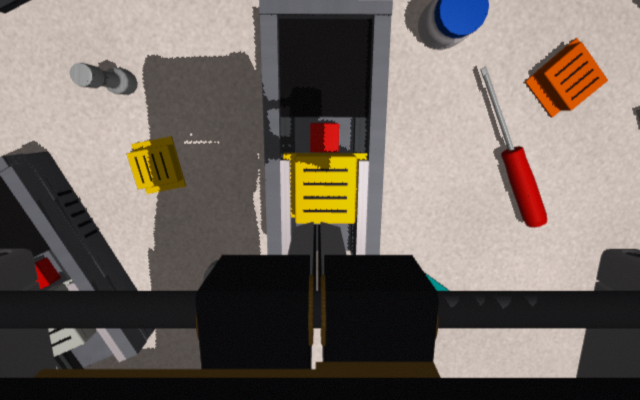

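The wrist view shows the box nearly upright in the image: red tab at (325,136), yellow cap at (325,193), end stop at the top around row 12. I'll enlarge it to measure.

```bash
python3 - <<'E'
from h import *
c=dict(np.load("w1.npz"));p=c['p'];P=pts(c,c['d'])
cv2.imwrite("pics/w1c.png",cv2.resize(p[0:170,250:400],None,fx=3.5,fy=3.5,interpolation=2)[:,:,::-1])
for k,m in masks(p).items():
    N,l,st,ce=cv2.connectedComponentsWithStats(m.astype(np.uint8))
    for i in range(1,N):
        if st[i,4]>100:
            q=P[l==i];print(k,st[i],ce[i].round(1),np.median(q,0).round(1))
            if k=='red' and 300<ce[i][0]<350:
                t=q[abs(q[:,2]-np.percentile(q[:,2],80))<3];print('top z',np.percentile(t[:,2],[10,50,90]),t.mean(0))
                R=np.array([[np.cos(.414),-np.sin(.414)],[np.sin(.414),np.cos(.414)]])  # world->tool xy
                a=t[:,:2]@R.T;print(np.percentile(a,[1,50,99],axis=0)@R,a.min(0),a.max(0), (a.min(0)+a.max(0))/2@R)
# wall rim points from depth (z 57..66), grey
g=(P[...,2]>58.5)&(P[...,2]<67)
m=np.zeros(g.shape,bool);m[0:250,255:395]=1
g&=m&~masks(p)['red']&~masks(p)['yellow']
q=P[g][:,:2].astype(np.float32);r=cv2.minAreaRect(q);print(len(q),r)
for v in (30,60,90,130,200,240):
    u=np.where(g[v])[0];print(v,u.min() if len(u) else None,u.max() if len(u) else None, [ (P[v,x]).round(1).tolist() for x in (u.min(),u.max())] if len(u) else 0)
E
```

```text
red [311 123  28  29 754] [325.1 137. ] [ 547.8 -191.4   56.2]
top z [55.20050794 56.17165936 57.07607244] [ 547.31416297 -191.05519669   56.14634139]
[[ 529.09386491 -197.75479004]
 [ 547.6262315  -191.20138973]
 [ 565.40827752 -183.25351822]] [563.80119812  31.63532564] [591.38945672  59.74442877] [ 547.17940471 -190.52198348]
red [ 506  148   41   79 1593] [526.3 188.7] [ 396.  -381.9   22.6]
red [ 35 264  15  25 173] [ 41.1 278.5] [530.9 166.8  54.9]
yellow [ 127  137   58   57 2177] [155.5 165.1] [595.1   4.1  17.7]
yellow [ 283  153   85   71 4416] [323.8 186.6] [ 504.8 -170.2   76.4]
10524 ((550.0039672851562, -191.07484436035156), (124.20557403564453, 248.25), 66.01851654052734)
30 261 390 [[664.5, -175.4, 59.8], [615.2, -287.7, 59.3]]
60 261 388 [[640.3, -163.7, 60.0], [590.8, -276.1, 60.5]]
90 262 387 [[615.0, -152.4, 59.2], [565.3, -265.5, 59.5]]
130 263 385 [[579.6, -136.6, 60.5], [530.0, -249.4, 61.0]]
200 266 381 [[512.4, -107.5, 59.3], [463.3, -219.4, 59.6]]
240 267 378 [[471.4, -89.0, 59.4], [422.9, -200.1, 60.3]]
```

View pics/w1c.png

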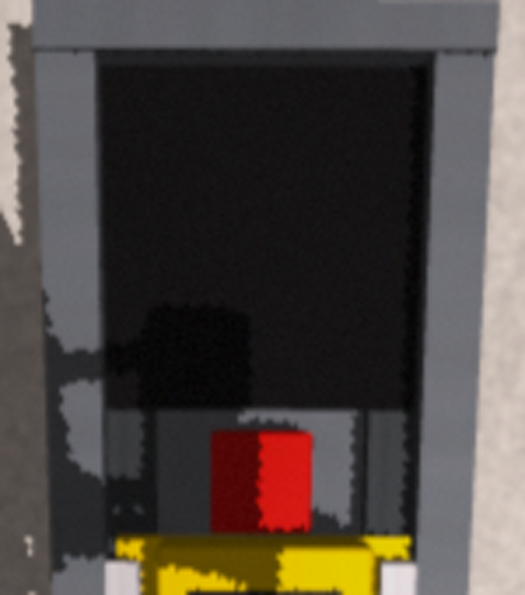

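```bash
python3 - <<'E'
from h import *
from cell import manip
c=dict(np.load("w1.npz"));th=np.radians(-23.98);u=np.array([np.cos(th),np.sin(th)]);n=np.array([-u[1],u[0]])
f=lambda uv,z:(cast(c,uv,z)[0,:2]@np.c_[u,n]).round(1)
o=(250,0)
for nm,(x,y),z,bx in [('stop inner',(265,50),64,118),('landing start',(255,410),47,24),('red front(+x) edge',(262,431),58,18),('red back edge',(262,532),58,-12),('cover flange front',(130,538),54,-15)]:
    a=f((250+x/3.5,y/3.5),z);print(nm,a,'box0 along u ->',a[0]-bx)
for nm,(x,y),z in [('wallL in',(100,200),61),('wallR in',(430,200),61),('redL',(211,480),58),('redR',(311,480),58),('outL',(40,200),61),('outR',(495,200),61)]:
    print(nm,f((250+x/3.5,y/3.5),z))
s=manip.read_state();print('tcp',s['eef_pos'][:2]@np.c_[u,n])
E
```

```text
stop inner [691.2  48.6] box0 along u -> 573.2
landing start [597.9  50.1] box0 along u -> 573.9
red front(+x) edge [592.   48.2] box0 along u -> 574.0
red back edge [562.9  47.9] box0 along u -> 574.9
cover flange front [560.5  87.3] box0 along u -> 575.5
wallL in [654.1  93.5]
wallR in [654.5   2.7]
redL [578.  63.]
redR [578.1  33.8]
outL [654. 110.]
outR [654.6 -15.2]
tcp [532.81452726  57.24433804]
```

>>> {"method": "carry_out", "body": {"deltas": [[[1.1, 0.23, 0], 0.2, 0], [[1.1, 0.23, 0], 0, 0], [[1.1, 0.23, 1], 0, 0], [[1.27, 0.22, 2], 0, 0], [[0, 0, 2.5], 0, 0], [[0, 0, 2.5], 0, 0], [[0, 0, 2.5], 0, 0], [[0, 0, 2.5], 0, 0], [[0, 0, 1.5], 0, 0], [[0, 0, 0.9], 0, 0], [[0, 0, 0.5], 0, 0], [[0, 0, 0], 0, 0], [[0, 0, 0], 0, 0], [[0, 0, 0], 0, 0]]}}

```text
clock: 3.73
eef_pos: [548.7, -191.4, 97.6]
eef_rot: [-3.142, -0.002, -0.419]
wrist_force: [0.4, 0.3, 0.6]
finger_gap: 0.3
```

```bash
cat > look.py <<'E'
import sys
from h import *
from cell import manip, vision
s=manip.read_state();c=vision.calibration("wrist")
th=np.radians(-23.98);u=np.array([np.cos(th),np.sin(th)]);n=np.array([-u[1],u[0]])
print('box x,y',s['eef_pos'][:2]@np.c_[u,n]-[574,48.1],'tip z',s['eef_pos'][2]-22,'yaw',np.degrees(s['eef_rot'][2]),s['finger_gap'],s['wrist_force'],s['clock'])
for k in sys.argv[2:]:
    c=vision.calibration(k);p,d=vision.camera(k);np.savez(f"{k}{sys.argv[1]}.npz",p=p,d=d,**c)
    uv=proj(c,np.r_[574*u+48.1*n,50])[0].astype(int) if k!='wrist' else np.array([325,160])
    w=(70,55) if k!='wrist' else (160,125)
    x=max(0,uv[0]-w[0]);y=max(0,uv[1]-w[1]);f=5 if k!='wrist' else 2.4
    cv2.imwrite(f"pics/{k}{sys.argv[1]}.png",cv2.resize(p[y:y+2*w[1],x:x+2*w[0]],None,fx=f,fy=f,interpolation=2)[:,:,::-1]);print(k,'crop origin',x,y,f)
E
python3 look.py 2 scene side
```

```text
box x,y [5.11116918 0.06364708] tip z 75.60083609006546 yaw -24.02692697349745 0.30663944686763905 [0.42403964 0.33347857 0.61120569] 3.7333
scene crop origin 197 132 5
side crop origin 261 111 5
```

View pics/scene2.png

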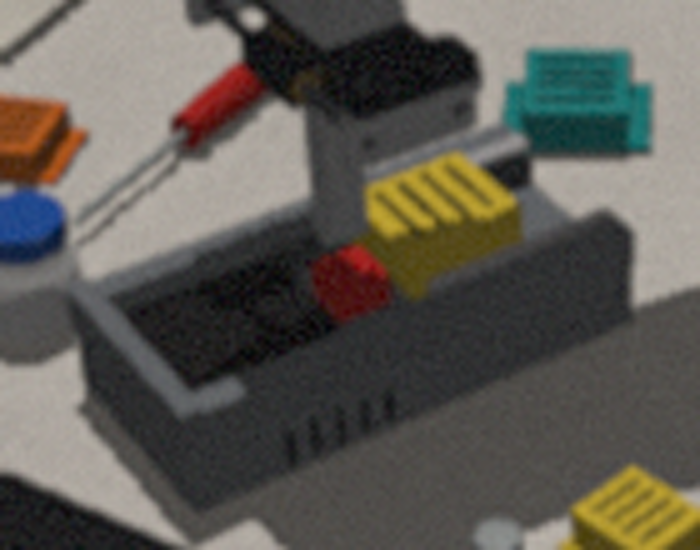

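View pics/side2.png

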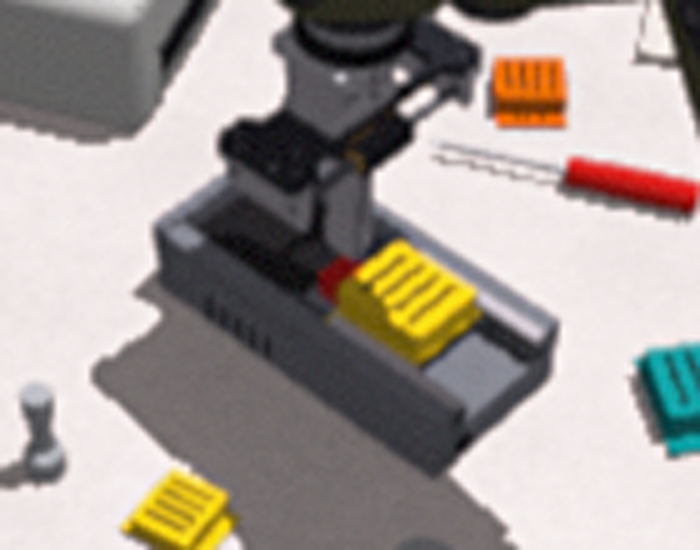

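>>> {"method": "carry_out", "body": {"deltas": [[[0, 0, 0.8], 0, 0], [[0, 0, 0.6], 0, 0], [[0, 0, 0.4], 0, 0], [[0, 0, 0.4], 0, 0], [[0, 0, 0.4], 0, 0], [[0, 0, 0], 0, 0], [[0, 0, 0], 0, 0]]}}

```text
clock: 4.42
eef_pos: [548.1, -191.1, 70.1]
eef_rot: [-3.142, 0.0, -0.42]
wrist_force: [0.2, -0.1, 0.3]
finger_gap: 0.5
```

>>> {"method": "carry_out", "body": {"deltas": [[[0, 0, 0.1], 0, 0], [[0, 0, 0.1], 0, 0]]}}

```text
clock: 4.58
eef_pos: [548.3, -191.2, 68.6]
eef_rot: [-3.142, -0.0, -0.42]
wrist_force: [-0.5, 0.5, 3.6]
finger_gap: 0.8
```

>>> {"method": "carry_out", "body": {"deltas": [[[0, 0, 0.1], 0, 0]]}}

```text
clock: 4.67
eef_pos: [548.4, -191.2, 68.1]
eef_rot: [-3.142, -0.001, -0.42]
wrist_force: [-7.2, 2.1, 18.9]
finger_gap: 0.5
```

>>> {"method": "carry_out", "body": {"deltas": [[[0, 0, 0.1], 0, 0], [[0, 0, 0], 0, 0]]}}

```text
clock: 4.83
eef_pos: [548.4, -191.2, 68.1]
eef_rot: [3.142, -0.001, -0.42]
wrist_force: [-7.9, 2.8, 18.7]
finger_gap: 0.6
```

>>> {"method": "carry_out", "body": {"deltas": [[[0, 0, -1], 0, 0], [[0, 0, -2], 0, 0], [[0, 0, -2.5], 0, 0], [[-1.6, 0, -1], 0, 0.3], [[-2.5, 0, 0], 0, 0.3], [[-2.5, 0, 0], 0, 0.3], [[-2.5, 0, 0], 0, 0.3], [[-1.8, 0, 0], 0, 0.3], [[-0.6, 0, 0], 0, 0.3], [[0, 0, 0], 0, 0.3], [[0, 0, 0], 0, 0.3]]}}

```text
clock: 5.75
eef_pos: [444.0, -144.7, 131.9]
eef_rot: [-3.142, -0.001, -0.42]
wrist_force: [0.6, -0.6, 0.1]
finger_gap: 28.2
```

```bash
python3 look.py 3 scene side wrist
```

```text
box x,y [-109.53432512    0.15740124] tip z 109.8910830701328 yaw -24.045431471459146 28.158657076177143 [ 0.6149482  -0.63352901  0.08842863] 5.75
scene crop origin 197 132 5
side crop origin 261 111 5
wrist crop origin 165 35 2.4
```

View pics/scene3.png

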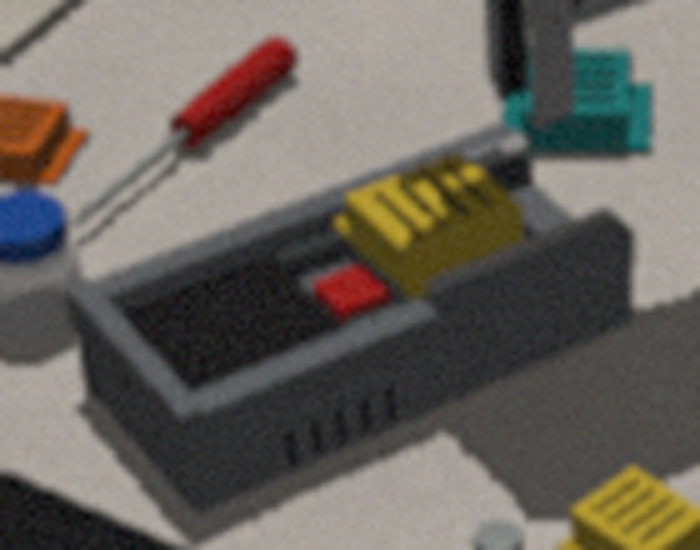

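View pics/side3.png

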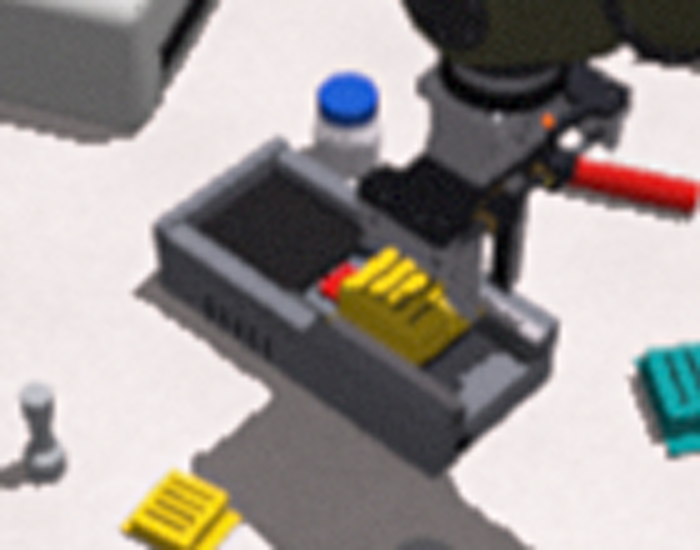

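View pics/wrist3.png

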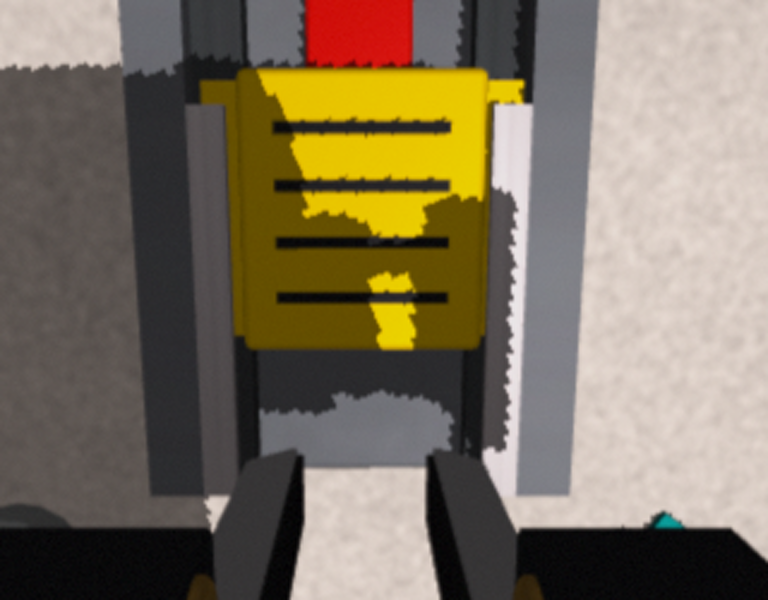

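The scene crop shows the red tab now flush with the channel. The fingers are centred behind the cover, so I'm lowering them.

>>> {"method": "carry_out", "body": {"deltas": [[[0, 0, 1.5], 0, 0.3], [[0, 0, 1.8], 0, 0.3], [[0, 0, 1.2], 0, 0.3], [[0, 0, 0.7], 0, 0.3], [[0, 0, 0.4], 0, 0.3], [[0, 0, 0], 0, 0.3], [[0, 0, 0], 0, 0.3]]}}

```text
clock: 6.48
eef_pos: [443.5, -144.4, 75.8]
eef_rot: [-3.142, -0.0, -0.42]
wrist_force: [-1.2, 0.3, -0.5]
finger_gap: 28.0
```

>>> {"method": "carry_out", "body": {"deltas": [[[0.5, 0, 0], 0, 0.3], [[0.5, 0, 0], 0, 0.3], [[0.4, 0, 0], 0, 0.3], [[0.4, 0, 0], 0, 0.3], [[0.4, 0, 0], 0, 0.3], [[0.4, 0, 0], 0, 0.3]]}}

```text
clock: 6.98
eef_pos: [467.3, -155.0, 75.5]
eef_rot: [-3.142, 0.0, -0.42]
wrist_force: [-0.9, 0.4, 1.0]
finger_gap: 27.7
```

```bash
python3 look.py 4 wrist
```

```text
box x,y [-84.06009966   0.15131777] tip z 53.46638814887875 yaw -24.044207362958957 27.723745352883224 [-0.86059184  0.35407786  0.97411744] 6.9833
wrist crop origin 165 35 2.4
```

View pics/wrist4.png

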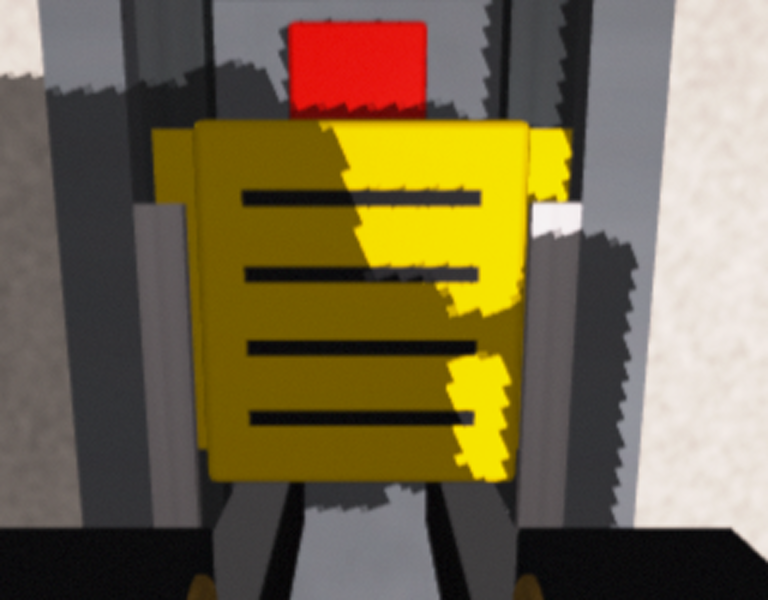

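>>> {"method": "carry_out", "body": {"deltas": [[[0.3, 0, 0], 0, 0.3], [[0.4, 0, 0], 0, 0.3], [[0.4, 0, 0], 0, 0.3], [[0.4, 0, 0], 0, 0.3], [[0.4, 0, 0], 0, 0.3], [[0.4, 0, 0], 0, 0.3], [[0.4, 0, 0], 0, 0.3], [[0.4, 0, 0], 0, 0.3]]}}

```text
clock: 7.7
eef_pos: [495.6, -167.7, 75.4]
eef_rot: [3.142, 0.0, -0.42]
wrist_force: [-1.2, 0.9, 0.4]
finger_gap: 28.3
```

>>> {"method": "carry_out", "body": {"deltas": [[[0.4, 0, 0], 0, 0.3], [[0.4, 0, 0], 0, 0.3], [[0.4, 0, 0], 0, 0.3], [[0.4, 0, 0], 0, 0.3], [[0.4, 0, 0], 0, 0.3], [[0.4, 0, 0], 0, 0.3], [[0.4, 0, 0], 0, 0.3], [[0.4, 0, 0], 0, 0.3]]}}

```text
clock: 8.37
eef_pos: [524.8, -180.7, 75.5]
eef_rot: [-3.142, 0.0, -0.42]
wrist_force: [-0.8, 1.0, 0.7]
finger_gap: 28.1
```

```bash
python3 look.py 5 wrist scene side
```

```text
box x,y [-21.02450955   0.06836676] tip z 53.46418993010215 yaw -24.04534783785341 28.074824675357146 [-0.77413999  1.04750528  0.71518745] 8.3667
wrist crop origin 165 35 2.4
scene crop origin 197 132 5
side crop origin 261 111 5
```

View pics/wrist5.png

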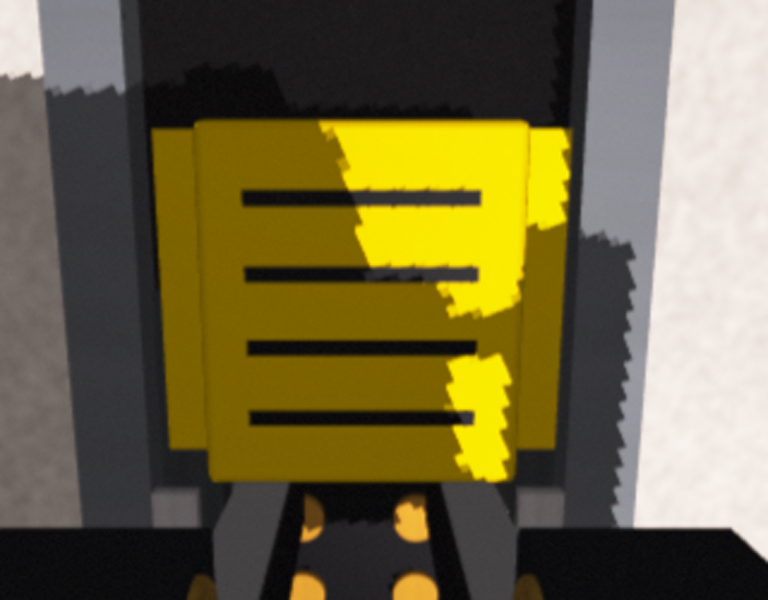

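View pics/scene5.png

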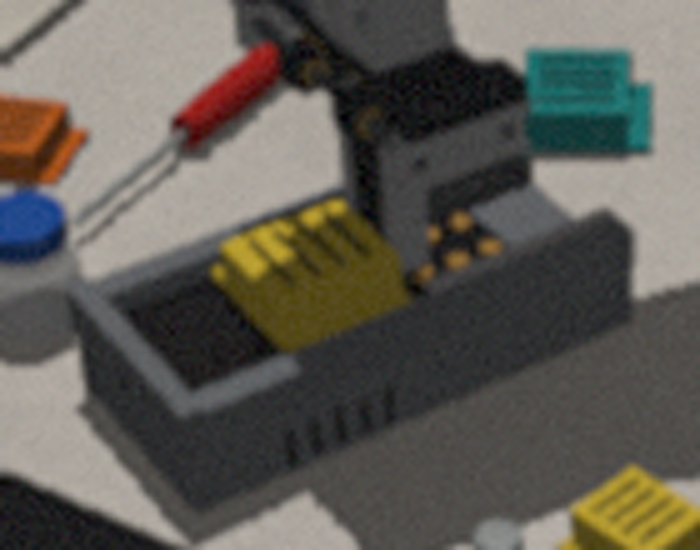

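The cover is sliding square in its channel, and the brass terminals are showing behind it. I'll push it about 48 mm more.

>>> {"method": "carry_out", "body": {"deltas": [[[0.4, 0, 0], 0, 0.3], [[0.4, 0, 0], 0, 0.3], [[0.4, 0, 0], 0, 0.3], [[0.4, 0, 0], 0, 0.3], [[0.4, 0, 0], 0, 0.3], [[0.4, 0, 0], 0, 0.3], [[0.4, 0, 0], 0, 0.3], [[0.4, 0, 0], 0, 0.3]]}}

```text
clock: 9.18
eef_pos: [554.1, -193.8, 75.4]
eef_rot: [3.142, 0.0, -0.42]
wrist_force: [-0.6, 0.6, -0.0]
finger_gap: 28.1
```

>>> {"method": "carry_out", "body": {"deltas": [[[0.4, 0, 0], 0, 0.3], [[0.3, 0, 0], 0, 0.3], [[0.3, 0, 0], 0, 0.3], [[0.3, 0, 0], 0, 0.3], [[0.2, 0, 0], 0, 0.3], [[0, 0, 0], 0, 0.3]]}}

```text
clock: 9.68
eef_pos: [567.7, -199.8, 75.4]
eef_rot: [-3.142, -0.0, -0.42]
wrist_force: [0.8, 0.7, 1.0]
finger_gap: 28.5
```

```bash
python3 look.py 6 wrist scene
```

```text
box x,y [2.58801012e+01 2.43634672e-02] tip z 53.42562644627661 yaw -24.047899785412692 28.518966693296516 [0.84543759 0.6836161  1.02917023] 9.6833
wrist crop origin 165 35 2.4
scene crop origin 197 132 5
```

View pics/wrist6.png

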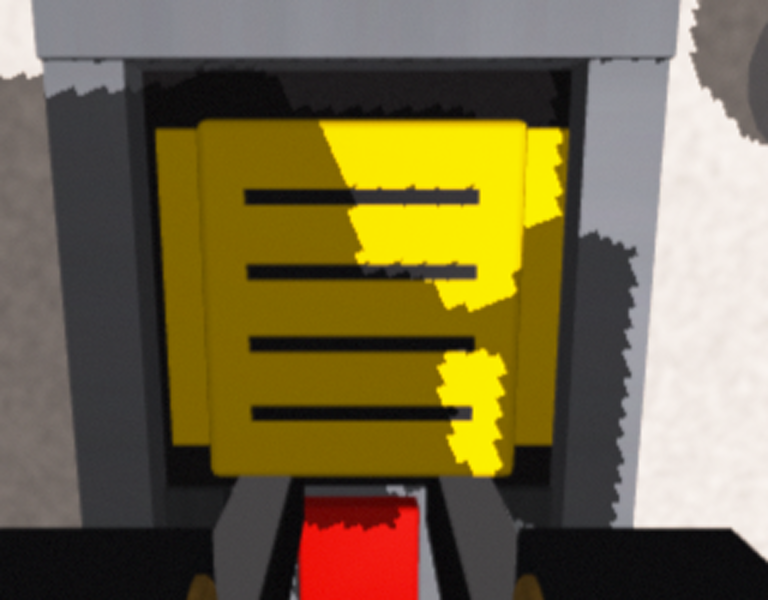

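View pics/scene6.png

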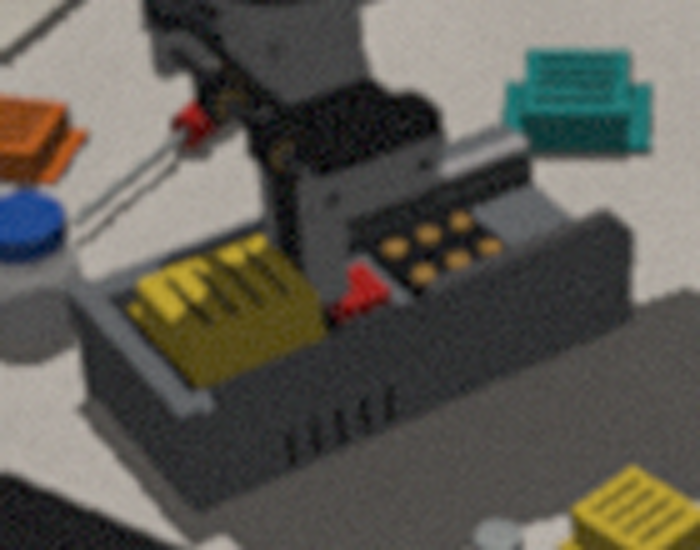

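The cover is past the tab and clear of the stop. I'll back off, lift and check from above.

>>> {"method": "carry_out", "body": {"deltas": [[[-0.4, 0, 0], 0, 0.3], [[-0.6, 0, 0], 0, 0.3], [[-0.6, 0, -1], 0, 0.3], [[-0.5, 0, -2], 0, 0.3], [[-1, 0, -3], 0, 0.3], [[-2, 0, -3], 0, 0.3], [[-2, 0, -3], 0, 0.3], [[-1, 0, -2], 0, 0.3], [[0, 0, -1], 0, 0.3], [[0, 0, 0], 0, 0.3], [[0, 0, 0], 0, 0.3]]}}

```text
clock: 10.7
eef_pos: [493.6, -166.8, 224.7]
eef_rot: [-3.142, 0.0, -0.42]
wrist_force: [0.2, 0.6, 0.3]
finger_gap: 28.2
```

```bash
python3 look.py 7 wrist scene side; python3 - <<'E'
from h import *
th=np.radians(-23.98);B=np.c_[[np.cos(th),np.sin(th)],[-np.sin(th),np.cos(th)]]
for k in('wrist','scene','side'):
    c=dict(np.load(f'{k}7.npz'));P=pts(c,c['d'])
    for col in('yellow','red'):
        N,l,st,ce=cv2.connectedComponentsWithStats(masks(c['p'])[col].astype(np.uint8))
        for i in range(1,N):
            if st[i,4]<30: continue
            q=P[l==i];b=q[:,:2]@B-[574,48.1]
            if abs(np.median(b[:,1]))>40 or abs(np.median(b[:,0]))>130: continue
            top=q[:,2]>np.percentile(q[:,2],90)-6;bt=b[top]
            print(k,col,ce[i].round(0),'top z',np.median(q[top,2]).round(1),'box lo',np.percentile(bt,1,axis=0).round(1),'hi',np.percentile(bt,99,axis=0).round(1))
            if k=='wrist' and col=='yellow':
                A=np.c_[bt,np.ones(len(bt))];f=np.linalg.lstsq(A,q[top,2],rcond=None)[0];print('plane slope deg',np.degrees(f[:2]))
                print(cv2.minAreaRect(b.astype(np.float32)))
    d0=dict(np.load(f'{k}0.npz')) if k!='wrist' else None
c=dict(np.load('scene7.npz'));c0=dict(np.load('scene0.npz'))
cv2.imwrite('pics/full7.png',c['p'][:,:,::-1])
E
```

```text
box x,y [-55.2618914    0.10105948] tip z 202.69860865659538 yaw -24.045551946376346 28.17644753990734 [0.2425718  0.6174538  0.29182821] 10.7
wrist crop origin 165 35 2.4
scene crop origin 197 132 5
side crop origin 261 111 5
wrist yellow [316.  45.] top z 73.7 box lo [ 35.6 -30.5] hi [102.9  30. ]
plane slope deg [-14.36417489  -0.23089772]
((60.333499908447266, -0.08884048461914062), (99.02820587158203, 89.72905731201172), 0.07972371578216553)
wrist red [316. 124.] top z 44.6 box lo [ -9.9 -13.9] hi [16.7 14.3]
scene yellow [242. 193.] top z 77.0 box lo [ 36.2 -28. ] hi [104.2  34.3]
side yellow [316. 155.] top z 75.6 box lo [ 35.1 -28.8] hi [104.9  34.9]
side red [330. 168.] top z 46.4 box lo [-12.3  -8.8] hi [17.9 19.2]
```

View pics/wrist7.png

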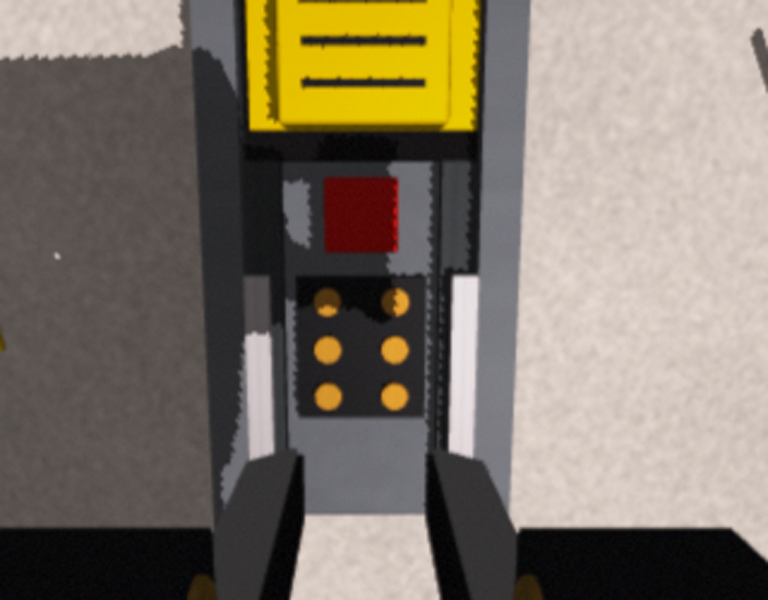

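View pics/full7.png

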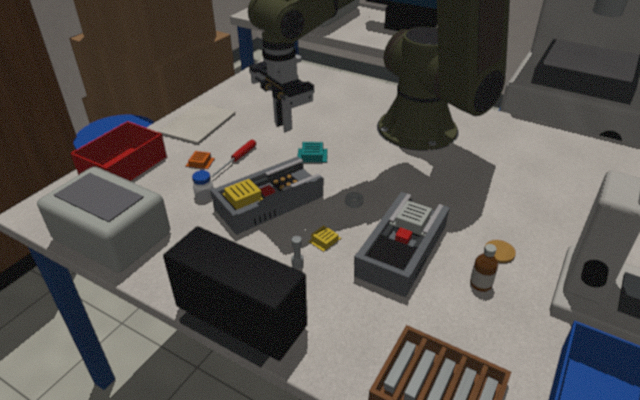

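```bash
python3 - <<'E'
from h import *
th=np.radians(-23.98);B=np.c_[[np.cos(th),np.sin(th)],[-np.sin(th),np.cos(th)]]
for k in('wrist','scene','side'):
    c=dict(np.load(f'{k}7.npz'));P=pts(c,c['d']);b=P[...,:2]@B-[574,48.1];m=masks(c['p'])['yellow']
    print(k,[(x,np.median(P[...,2][m&(abs(b[...,1])<22)&(abs(b[...,0]-x)<6)]).round(1)) for x in(44,56,68,80,92,99)],
     'y',[(y,np.median(P[...,2][m&(abs(b[...,1]-y)<5)&(abs(b[...,0]-70)<25)]).round(1)) for y in(-22,0,22)])
c=dict(np.load('wrist7.npz'))
for v,z in((130,51),(160,47),(178,46),(251,46)): print(v,(cast(c,(165+360/2.4,35+v/2.4),z)[0,:2]@B-[574,48.1]).round(1))
E
```

```text
wrist [(44, np.float64(73.8)), (56, np.float64(73.7)), (68, np.float64(73.7)), (80, np.float64(73.8)), (92, np.float64(73.8)), (99, np.float64(73.7))] y [(-22, np.float64(73.7)), (0, np.float64(73.7)), (22, np.float64(73.7))]
scene [(44, np.float64(77.1)), (56, np.float64(77.5)), (68, np.float64(77.1)), (80, np.float64(77.2)), (92, np.float64(77.0)), (99, np.float64(72.0))] y [(-22, np.float64(77.0)), (0, np.float64(77.6)), (22, np.float64(77.3))]
side [(44, np.float64(75.1)), (56, np.float64(76.1)), (68, np.float64(75.9)), (80, np.float64(75.0)), (92, np.float64(76.3)), (99, np.float64(75.5))] y [(-22, np.float64(75.3)), (0, np.float64(75.7)), (22, np.float64(75.9))]
130 [35.2  0.6]
160 [24.2  0.6]
178 [17.4  0.6]
251 [-11.2   0.7]
```

The cover is flat, its top within 0.1 mm in the wrist view. It spans box x of about 35 to 105 mm, and the tab top is at 46 mm. Nothing else has moved, so I'm handing in.

```bash
python3 -c "
from cell import workorder;print(workorder.sign_off())"
```

```text
the job is handed in; nothing more can be done
None
```

I pressed the yellow box's red tab fully in, then pushed the yellow cover along its channel onto the black landing, and handed the job in at about 11 s.

- **Tab:** the fingertips stopped 46 mm up with about 19 N on them. Afterwards the side view put the tab top at 46.4 mm. The wrist view read 44.6 mm, but its depth reads about 1.2 mm low.
- **Cover:** the wrist view shows it flat, with its top even to 0.1 mm. Its rear edge is at x = 35.2 mm and its centre at about x = 70 mm, inside the allowed 59 to 83 mm. It was pushed with about 1 N and never lifted.
- **Everything else:** by eye in the last scene picture, the white twin is still shut and the other things on the bench look unmoved. The gripper is clear, about 200 mm up.

**Checks that disagreed:**
- A first fit of the cover's top gave a 14° slope because it included edge pixels; a strip-by-strip check showed it flat.
- Cover top height read 73.7, 77 and 75.5 mm in the wrist, scene and side views, against 75 mm expected. That is within the camera error.

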